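# Press the opener and the foil cutter back into their fitted case

## Task

Put the bottle opener and the foil cutter back into their own cutouts in the fitted case. Tuck the opener's blade under the steel plate at the end of its cutout, tail raised, then press each tool firmly past the spring cheeks until it lies flat, fully home on the cutout's floor. Do not ram the case, and leave the other things on the stove cover where they are.

Things in the scene. Friction and masses are not known exactly. Their poses are not given: they have to be found in the camera images.
- tray: Dark wooden case, fixed on the left of the stove cover, 216 (x) x 134 (y) x 26 mm high; origin under its centre, z up, x roughly away from the robot. In it lies a grey plastic insert, 170 x 116 mm, top 27 mm above the case's underside, with two cutouts 18 mm deep (floor 9 mm above the underside), sharp rims. The -x half of its -y side is solid, with a stopper 28 mm wide, 5 mm high on it.
- opener_side (a point): Fixed to the case: where the foot of the opener cutout's end wall (its -x end, under the steel plate) lies if the insert is mid-way. The insert sits stiffly up to 13 mm off mid-way along the case's x, either way; no pose tells how far: feel the end wall with the blade, or look. Both cutouts shift alike. Axes as the case's; the cutout's middle line.
- opener_tail (a point): Tail end of the opener, on the underside, 66.5 mm from its origin along +x; axes as the opener's. 109 mm from the cutout's end wall, two spring cheeks, 20 mm long, bulge 4 mm from its side walls (10 mm radius, fullest 7.5 mm above the floor). The handle stops on them with its underside about 9.5 mm above the floor; 9 to 20 N of pressing takes it past and friction holds it.
- opener_blade (a point): Tip of the opener's blade, on the underside, 66.5 mm from the opener's origin along -x; axes as the opener's. It goes under the steel plate, which covers the first 12 mm of the opener's cutout from its end wall, underside 13 mm above the floor, 5 mm thick. The cutout is 137 mm long: 22 mm wide for the first 22 mm, then 30 mm wide.
- opener: Bottle opener, 133 mm long, 120 g: wooden handle 109 long x 26 wide x 21 mm high, lower long edges rounded 5 mm, with a flat steel blade 24 long x 16 wide x 8 mm high at its -x end, level with the underside. Origin under the middle of the whole length, x towards the tail, z up. Home, it stands 3 mm above the insert. Lies on the right, blade roughly to the robot.
- cutter: Foil cutter, 60 g: wooden body 44 long x 26 wide x 21 mm high, lower long edges rounded 5 mm, steel neck 22 long x 14 wide, as high as the body, at its -x end. Origin under the middle of the wooden body, z up. It fits only with the neck to the case's -x end; home, it stands 3 mm above the insert. Lies on the right, nearer or farther than the opener.
- cutter_side (a point): Fixed to the case: where the middle of the foil cutter cutout's wide part, on its floor, lies if the insert is mid-way; it shifts along x with the insert as above. Wide part 48 (x) x 30 (y) mm about it, then a part 18 mm wide for the neck, to 47 mm from it along -x. Spring cheeks, 24 mm long, at both sides of it: the cutter stops about 9.5 mm above the floor; 9 to 20 N presses it past.
- cover: Light wooden stove cover over the burners, fixed and level, 570 (x) x 500 (y) x 45 mm, origin under its centre at the range top: the flat surface on which the case, the tools and the bystanders stand, 45 mm above the range top.
- pot_low: Bystander: low round lidded pot, 62 mm wide, 35 mm high, origin under its centre.
- striped_cup: Bystander: striped cup with a handle, 65 mm wide (88 with the handle), 50 mm high, origin under its centre.
- mill: Bystander: wooden pepper mill, 58 mm wide, 150 mm high, at the back, origin under its centre.
- jar_tall: Bystander: tall jar with a screw lid, 67 mm wide, 125 mm high, at the back, origin under its centre.
- shaker: Bystander: salt shaker, 44 mm wide, 90 mm high, at the back right, origin under its centre.

How it is judged:
At the end, for the whole second after the job is handed in: The opener lies in its cutout with its blade under the steel plate, and the cutter in its own cutout; each lies level with its underside within 3 mm of the cutout's floor (12 mm above the case's underside); both released and at rest (x of opener_blade in the frame of tray between -0.086 and -0.049 m and y of opener_blade in the frame of tray between 0.021 and 0.033 m and z of each of opener_blade, opener_tail, cutter in the frame of tray below 0.012 m and angle between each of opener, cutter's own z axis and vertical below 0.06 rad and x of cutter in the frame of tray between 0.026 and 0.062 m and y of cutter in the frame of tray between -0.033 and -0.021 m and linear speed of each of opener, cutter below 0.02 m/s); the robot touches nothing.
It fails at once if the case is rammed (over 150 N) (contact force between anything else and tray above 150 N).
It fails at once if a bystander is moved more than 3 cm (distance of any of pot_low, striped_cup, mill, jar_tall, shaker from where it was at the start of the episode above 0.03 m).
It also fails if it takes over 61 s, if anything falls off the work surface, if the arm or the gripper's body presses on something with over 40 N, if the wrist force passes 120 N, or if a joint passes its speed limit or range.

## Robot

A 6-joint arm with a two-finger parallel gripper is mounted at the origin on a cart in front of the work surface, level with it; the furniture and walls round the work are solid. World frame = base frame: x ahead of the robot, y to its left, z up, the work surface at z = 0. Lengths are in m, angles in rad, forces in N, time in s.
With the tool pointing down it reaches from about 0.225 to 0.725 m from the base axis. Payload 3.1 kg.
Tool frame: the origin (TCP) lies on the front face of the gripper's body, between the roots of the fingers; the fingertips stand 73 mm ahead of it and the grasp point (between the pads) lies 54 mm ahead of it; z points along the fingers, y is the line along which they close (so a half turn about z gives the same grasp; the last joint's range is limited). The gripper opens to 85 mm and grips with 20 to 120 N. Pads are 22 mm wide; open, the fingers measure 114 mm over their backs; the gripper's body (76 mm by 85 mm) begins 54 mm behind the grasp point. The pads swing forward as they close: fully open they stand 13 mm farther back than shut.
Start: joints at [1.177, 0.048, 0.099, 1.622, 0, 1.443], TCP at [0.138, 0.507, 0.304] pointing down, gripper open.
Joint ranges: [-2.91, 2.91], [-0.99, 1.94], [-1.21, 1.42], [-2.12, 2.29], [-1.49, 1.47], [-3.14, 3.14]. Speed limits (rad/s): [2.79, 2.79, 3.14, 3.14, 3.14, 3.14].

## Interface

Orientations are given as a unit quaternion [x, y, z, w].
In Python, from cell import manip gives the robot as it stands.
- The arm moves only by the shell command python3 -m crank 'ROWS' [FORCE]. ROWS is JSON, a list of rows, each a list of 5 numbers: the opening, from -1 (shut) to 1 (fully open), then the shift along the tool's x, y, z in m, then the turn about the tool's z in rad. A call has 1 to 8 rows; each row is the pose to reach, as a shift and turn from the pose commanded when the call began, along the tool's axes at that moment; what a row does not reach only later rows make up. A row lasts 1/12 s, in which the tool goes at most 41.7 mm and 7.16 degrees, less where a joint would pass 70% of its speed; a pose out of reach is approached as far as the arm can. A call with a gripper value outside its range is refused whole. The fingers move at their own pace and stop on an object; FORCE is the grip in N (left out, the last holds). Time passes only in rows, so rows that repeat a pose let the fingers close. It gives the time, the measured TCP pose, the force, the opening and the grip force at its end, in the units of the state.
- manip.sense(): the state, without advancing time (a new reading comes with each control period).
- manip.snapshot(name): name is "scene" or "top" or "wrist"; returns a dict with "img" (480x640x3 uint8, red, green, blue), "fx", "fy", "cx", "cy" (pixels), "rvec" (rotation vector, rad) and "tvec" (3), from world to camera coordinates, as OpenCV has them; the wrist camera has in their place "mount" (4x4, takes a point from camera to tool coordinates, whose origin is the TCP and whose axes are the flange's). Camera axes: x right, y down, z forward; pixel columns grow to the right and rows downward; lengths in m; the calibration is good to about 2 mm. A picture is of the moment at which its call begins: read the wrist's pose just before it. There is no depth.
- manip.sign_off(): hands the job in; it is judged then, once.
Trained networks look in a picture, given as the dict that the camera call returned (one of the last four; its "shot" number tells which), for a name from the list of things; names that differ only in an ending like _2 or _b are one class to them, and where a whole thing is asked for, a point or a joint stands for the part that bears it (a point fixed in the world has none). Each returns a list of dicts, best first, with "confidence" (0 to 1); they miss things now and then, are a little off and sometimes report something else, mostly with a low value. They report only what shows in the picture. A call takes as long as a camera call.
- manip.search_frame(picture, thing): "bbox" ([left, top, right, bottom] in pixels, round what is visible of it).
The state is a dict: "time": time; "joints": joint angles; "joint_vel": joint speeds; "effort": joint torques, N m; "ee_pos": TCP position; "tcp_rot": TCP orientation; "wrist_force": force on the tool from outside, world axes, zero at the start; "ft_torque": the same for the moment, N m; "grip_width": finger opening in m; "grip_force": force on a finger pad.
Only numpy, scipy, OpenCV 4.12 (cv2) and the standard library are available. Lean on these libraries where they do the work, as an engineer would, in place of code of your own. Each camera call takes 0.05 s, during which the arm holds its last target. There are 200 camera calls.

## Working session

There is one attempt and no reset: what is moved stays moved. The work goes in short steps, Python scripts to look and compute and a shell command to move; the robot and the scene stay as the last step left them, time stands still between calls to the robot, and variables do not carry over. Pictures are saved under pics/ and viewed, at most 10 in all, crops included, and the job is handed in when it is done.

```bash
mkdir -p pics; ls
cat > h.py <<'E'
import numpy as np, cv2, json
from cell import manip
from scipy.spatial.transform import Rotation as R
def cam(p):
    K=np.array([[p['fx'],0,p['cx']],[0,p['fy'],p['cy']],[0,0,1.]])
    if 'mount' in p:
        s=p['_s'];T=np.eye(4);T[:3,:3]=R.from_quat(s['tcp_rot']).as_matrix();T[:3,3]=s['ee_pos'];T=T@np.array(p['mount'])
        return K,T[:3,:3],T[:3,3]
    Rm=cv2.Rodrigues(np.array(p['rvec'],float))[0]
    return K,Rm.T,-Rm.T@np.array(p['tvec'],float).ravel()
def snap(n):
    s=manip.sense();p=manip.snapshot(n);p['_s']=s;return p
def pix2w(p,uv,z):
    K,Rc,c=cam(p);d=Rc@np.linalg.inv(K)@np.array([uv[0],uv[1],1.]);return c+d*(z-c[2])/d[2]
def w2pix(p,X):
    K,Rc,c=cam(p);q=K@(Rc.T@(np.array(X,float)-c));return q[:2]/q[2]
def save(p,n,crop=None,sc=1):
    im=p['img'][:,:,::-1]
    if crop: im=im[crop[1]:crop[3],crop[0]:crop[2]]
    if sc!=1: im=cv2.resize(im,None,fx=sc,fy=sc,interpolation=cv2.INTER_CUBIC)
    cv2.imwrite('pics/'+n,im)
E
python3 - <<'E'
from h import *
s=manip.sense();print({k:np.round(v,3).tolist() for k,v in s.items()})
p=snap('top');save(p,'top.png');print(cam(p))
for n in ['tray','opener','cutter','pot_low','striped_cup','mill','jar_tall','shaker']:
    r=manip.search_frame(p,n)
    for q in r[:2]: b=q['bbox'];print(n,np.round(b),round(q['confidence'],2),np.round(pix2w(p,((b[0]+b[2])/2,(b[1]+b[3])/2),0.02),3))
E
```

```text
pics
{'time': 0.0, 'joints': [1.177, 0.049, 0.098, 1.622, 0.0, 1.443], 'joint_vel': [0.001, 0.001, -0.001, 0.001, 0.002, -0.001], 'effort': [-0.001, -33.878, 32.002, 0.02, -0.0, -0.0], 'ee_pos': [0.138, 0.506, 0.303], 'tcp_rot': [0.132, 0.991, -0.001, -0.0], 'wrist_force': [-0.012, 0.281, 0.35], 'ft_torque': [0.019, 0.016, 0.016], 'grip_force': 0.0, 'grip_width': 0.085}
(array([[475.02299226,   0.        , 313.48679938],
       [  0.        , 475.02299226, 249.10652191],
       [  0.        ,   0.        ,   1.        ]]), array([[-0.10795371, -0.97181057,  0.20959537],
       [-0.99414334,  0.10446529, -0.02767711],
       [ 0.00500147, -0.21135569, -0.97739642]]), array([0.41258739, 0.00835932, 0.94035451]))
tray [182. 223. 270. 344.] 0.69 [0.56  0.159 0.02 ]
tray [344. 193. 363. 260.] 0.69 [ 0.648 -0.102  0.02 ]
opener [339. 190. 362. 258.] 0.64 [ 0.653 -0.097  0.02 ]
cutter [354. 284. 375. 321.] 0.82 [ 0.493 -0.105  0.02 ]
pot_low [290. 156. 316. 192.] 0.94 [ 0.769 -0.013  0.02 ]
pot_low [360. 132. 383. 156.] 0.49 [ 0.82  -0.163  0.02 ]
striped_cup [280. 355. 330. 394.] 0.86 [0.373 0.024 0.02 ]
mill [189. 149. 225. 178.] 0.71 [0.812 0.181 0.02 ]
mill [157. 129. 441. 458.] 0.31 [0.524 0.02  0.02 ]
jar_tall [243. 140. 280. 165.] 0.78 [0.825 0.067 0.02 ]
jar_tall [184. 220. 271. 342.] 0.72 [0.564 0.157 0.02 ]
shaker [359. 131. 384. 155.] 0.76 [ 0.821 -0.163  0.02 ]
```

View pics/top.png

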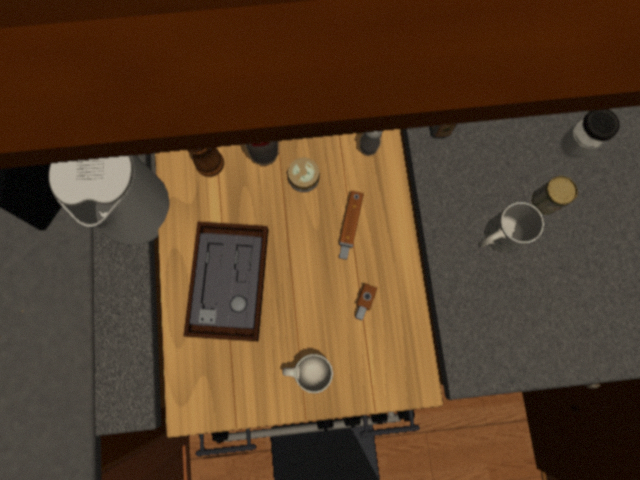

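The top view shows the case with corners near (198,223), (269,226), (259,341) and (185,335). The opener runs from tail (356,193) to blade (344,257), and the cutter has its body at (367,296) and neck at (360,314). Next I'll check the surface height using known lengths and magnify the view.

Run:
```python
from h import *
p=snap('top')
a=p['img'][:,:,::-1]
c1=cv2.resize(a[210:350,175:280],None,fx=4,fy=4,interpolation=cv2.INTER_CUBIC)
c2=cv2.resize(a[185:325,325:390],None,fx=4,fy=4,interpolation=cv2.INTER_CUBIC)
cv2.imwrite('pics/crop.png',np.hstack([c1,c2]))
q=[(198,223),(269,226),(259,341),(185,335)]
for z in (.026,.071):
    w=[pix2w(p,u,z) for u in q]; print(z,np.round(w,3).tolist(),[round(np.linalg.norm(w[i]-w[i-1]),3) for i in range(4)])
for z in (.02,.065): print(z,np.linalg.norm(pix2w(p,(356,193),z)-pix2w(p,(344,257),z)))
p=snap('scene');save(p,'scene.png');
for n in ['tray','opener','cutter']:
    for q in manip.search_frame(p,n)[:2]: print(n,np.round(q['bbox']),q['confidence'])
```

```text
0.026 [[0.686, 0.205, 0.026], [0.665, 0.065, 0.026], [0.443, 0.104, 0.026], [0.469, 0.242, 0.026]] [np.float64(0.22), np.float64(0.142), np.float64(0.225), np.float64(0.141)]
0.071 [[0.673, 0.196, 0.071], [0.652, 0.063, 0.071], [0.442, 0.099, 0.071], [0.467, 0.231, 0.071]] [np.float64(0.209), np.float64(0.135), np.float64(0.214), np.float64(0.134)]
0.02 0.13537959401918082
0.065 0.1287603167059136
tray [190. 161. 325. 242.] 0.65
opener [333. 246. 415. 274.] 0.85
cutter [166. 251. 212. 299.] 0.75
cutter [274. 292. 319. 312.] 0.57
```

View pics/crop.png

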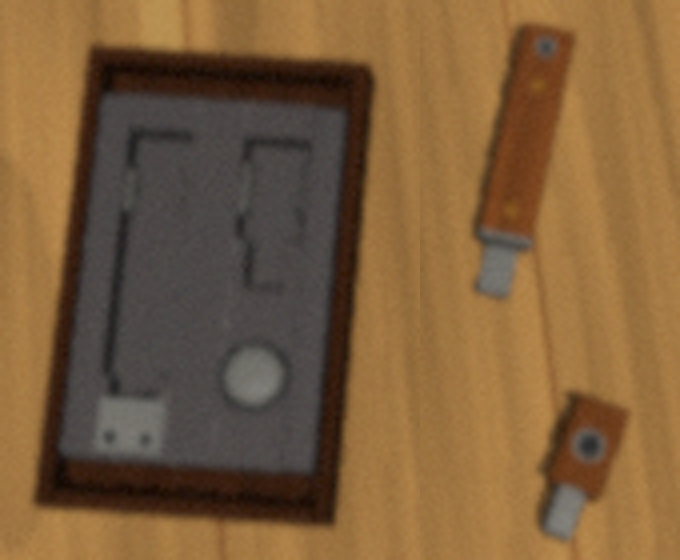

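View pics/scene.png

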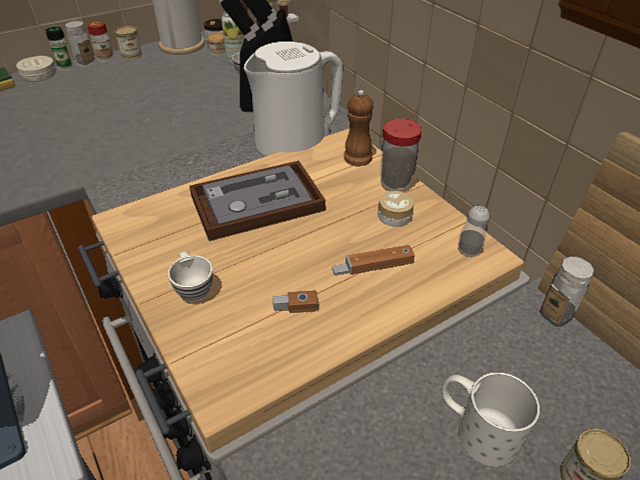

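The crop (4x, origin 175,210) shows the case and the insert edges. The scene view confirms the layout, with the case corners near (190,183), (306,162), (325,207) and (211,237). Now I'll fit the poses with both cameras.

```bash
cat > fit.py <<'E'
from h import *
from scipy.optimize import least_squares
t=snap('top');s=snap('scene')
def cr(u,v,ox=175,oy=210): return (ox+u/4,oy+v/4)
def o(u,v): return (325+(u-420)/4,185+v/4)
def fit(items,x0):
    f=lambda x:np.concatenate([w2pix(p,[x[0]+np.cos(x[3])*L[0]-np.sin(x[3])*L[1],x[1]+np.sin(x[3])*L[0]+np.cos(x[3])*L[1],x[2]+L[2]])-uv for p,L,uv in items])
    r=least_squares(f,x0,loss='soft_l1');return r.x,np.round(r.fun,1)
X,Y=.108,.067
tr=[(t,(X,Y,.026),cr(95,47)),(t,(X,-Y,.026),cr(373,67)),(t,(-X,-Y,.026),cr(332,522)),(t,(-X,Y,.026),cr(37,505)),
(s,(-X,Y,.026),(190,184)),(s,(X,Y,.026),(306,162)),(s,(X,-Y,.026),(325,200)),(s,(-X,-Y,.026),(211,230))]
T,e=fit(tr,[.56,.15,.03,-.15]);print('tray',np.round(T,4),e)
op=[(t,(.0665,.013,.021),o(522,25)),(t,(.0665,-.013,.021),o(575,33)),(t,(-.0425,.013,.021),o(482,230)),(t,(-.0425,-.013,.021),o(530,243)),(t,(-.0665,.008,.008),o(475,292)),(t,(-.0665,-.008,.008),o(510,298)),
(s,(.0665,.013,.021),(405,246)),(s,(.0665,-.013,.021),(413,251)),(s,(-.0665,0,.004),(335,270))]
O,e=fit(op,[.65,-.1,.03,-.15]);print('opener',np.round(O,4),e)
cu=[(t,(.022,.013,.021),o(577,392)),(t,(.022,-.013,.021),o(628,408)),(t,(-.022,-.013,.021),o(598,500)),(t,(-.044,-.007,.021),o(572,542)),(t,(-.044,.007,.021),o(542,532)),
(s,(.022,.013,.021),(315,291)),(s,(.022,-.013,.021),(319,298)),(s,(-.044,.007,.021),(276,296))]
C,e=fit(cu,[.49,-.1,.03,-.3]);print('cutter',np.round(C,4),e)
w=lambda u:(lambda q:np.array([[np.cos(T[3]),np.sin(T[3])],[-np.sin(T[3]),np.cos(T[3])]])@(q-T[:2]))(pix2w(t,u,T[2]+.027)[:2])
for n,u in dict(insTL=cr(100,93),insTR=cr(345,110),insBL=cr(62,455),insBR=cr(312,472),plTL=cr(100,397),plTR=cr(168,400)).items(): print(n,np.round(w(u),4))
E
python3 fit.py
```

```text
tray [ 0.5599  0.1481  0.0434 -0.1791] [-0.3 -1.3  0.6 -1.4 -0.1  0.6 -0.4 -0.5 -0.1  1.5 -5.9 -1.5  1.9  0.3
 -3.5  0.7]
opener [ 0.641  -0.0914  0.0459 -0.3128] [-0.3 -1.1 -0.4 -0.4 -1.1  1.5  0.4  1.   0.4  0.1 -0.1  0.3  3.7 -3.1
  1.7  2.6 -2.4  0.2]
cutter [ 0.5014 -0.1046  0.0438 -0.441 ] [-0.6 -0.3  0.   0.3  0.3 -0.2  0.1 -0.4  0.3 -0.4  1.2 -2.  -0.6  4.1
 -3.5  0.1]
insTL [0.083  0.0608]
insTR [ 0.0832 -0.0551]
insBL [-0.086   0.0575]
insBR [-0.0855 -0.056 ]
plTL [-0.0588  0.0435]
plTR [-0.0579  0.0125]
```

```bash
cat >> h.py <<'E'
def go(x,y,z,yaw):
    """print shift to put TCP at x,y,z with tool y axis = world dir yaw+90deg (tool x = -x of object)"""
    s=manip.sense();M=R.from_quat(s['tcp_rot']).as_matrix()
    d=M.T@(np.array([x,y,z])-s['ee_pos']); cur=np.arctan2(M[1,1],M[0,1])-np.pi/2
    tn=-(yaw-cur); tn=(tn+np.pi/2)%np.pi-np.pi/2
    print('shift',np.round(d,4),'turn',round(tn,4),'t',round(s['time'],2),'pos',np.round(s['ee_pos'],4),'F',np.round(s['wrist_force'],1),'grip',round(s['grip_width'],4),round(s['grip_force'],1))
E
python3 -c "
from h import *
go(.50,.15,.30,-.179)
print(np.round(snap('wrist')['mount'],3))"
```

```text
shift [-0.443  -0.2489  0.0039] turn -0.0868 t 0.8 pos [0.1379 0.5066 0.304 ] F [-0.1 -0.4  0.6] grip 0.0855 0.0
[[ 0.001 -0.959 -0.282  0.071]
 [ 1.     0.001 -0.001  0.   ]
 [ 0.001 -0.282  0.959 -0.071]
 [ 0.     0.     0.     1.   ]]
```

```bash
python3 -m crank '[[1,-0.49,-0.26,0.03,-0.09],[1,-0.49,-0.26,0.03,-0.09],[1,-0.49,-0.26,0.03,-0.09],[1,-0.49,-0.26,0.03,-0.09],[1,-0.49,-0.26,0.03,-0.09],[1,-0.49,-0.26,0.03,-0.09],[1,-0.49,-0.26,0.03,-0.09],[1,-0.49,-0.26,0.03,-0.09]]'; python3 -c "
from h import *
go(.555,.148,.27,-.179)"
```

```text
time: 1.52
ee_pos: [0.3817, 0.2772, 0.2861]
tcp_rot: [0.088, 0.996, 0.0, 0.0]
wrist_force: [0.2, 0.8, -0.4]
grip_width: 0.0856
grip_force: 0.0
shift [-0.1932 -0.0969  0.0162] turn 0.0032 t 1.52 pos [0.3817 0.2772 0.2861] F [ 0.2  0.8 -0.4] grip 0.0856 0.0
```

```bash
python3 -m crank '[[1,-0.193,-0.097,0.016,0],[1,-0.193,-0.097,0.016,0],[1,-0.193,-0.097,0.016,0],[1,-0.193,-0.097,0.016,0],[1,-0.193,-0.097,0.016,0],[1,-0.193,-0.097,0.016,0],[1,-0.193,-0.097,0.016,0],[1,-0.193,-0.097,0.016,0]]'; python3 -c "
from h import *
go(.555,.148,.27,-.179)
p=snap('wrist');save(p,'w1.png');s=p['_s'];print(s['ee_pos'],s['tcp_rot'],p['fx'],p['cx'],p['cy'])
import pickle;pickle.dump(p,open('w1.pkl','wb'))"
```

```text
time: 2.18
ee_pos: [0.5534, 0.1494, 0.2695]
tcp_rot: [0.088, 0.996, 0.0, -0.001]
wrist_force: [-0.0, -0.0, 0.4]
grip_width: 0.0851
grip_force: 0.0
shift [-0.0018 -0.0011 -0.0005] turn 0.0021 t 2.18 pos [0.5534 0.1494 0.2695] F [-0.  -0.   0.4] grip 0.0851 0.0
[0.55342819 0.14939764 0.26954773] [ 8.83164483e-02  9.96092087e-01  1.76263102e-04 -8.53654422e-04] 419.94498409378673 315.85836053271765 237.30522010948516
```

View pics/w1.png

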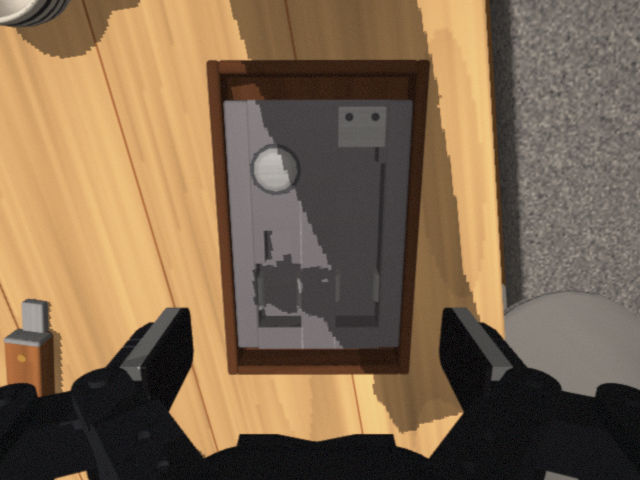

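The wrist view, with the robot side up, shows the case rim corners at (208,61), (429,61), (408,374) and (229,374). The insert's -x edge is at row 100 and its +x edge at row 349, and the plate edge is at row 147. The cutouts' far ends are near row 327.

Run:
```python
from h import *
import pickle
from scipy.optimize import least_squares
p=pickle.load(open('w1.pkl','rb'))
X,Y=.108,.067
items=[((-X,-Y,.026),(208,61)),((-X,Y,.026),(429,61)),((X,Y,.026),(408,374)),((X,-Y,.026),(229,374))]
for zs in (.045,):
    f=lambda x:np.concatenate([w2pix(p,[x[0]+np.cos(x[2])*L[0]-np.sin(x[2])*L[1],x[1]+np.sin(x[2])*L[0]+np.cos(x[2])*L[1],zs+L[2]])-uv for L,uv in items])
    r=least_squares(f,[.56,.148,-.18]);T=r.x;print(zs,np.round(T,4),np.round(r.fun,1))
A=np.array([[np.cos(T[2]),np.sin(T[2])],[-np.sin(T[2]),np.cos(T[2])]])
for n,u,z in [('insBL',(224,100),.027),('insBR',(412,100),.027),('insTL',(238,349),.027),('insTR',(399,349),.027),('plate',(338,147),.027),('plateR',(386,147),.027),('plate2',(362,147),.027),('cutEndFloor?',(355,317),.027),('cutEndRim',(355,327),.027),('cutt',(280,327),.027),('wallR',(380,300),.027)]:
    print(n,np.round(A@(pix2w(p,u,.045+z)[:2]-T[:2]),4))
```

```text
0.045 [ 0.56    0.1499 -0.1749] [-1.9 -0.3  2.  -0.7  0.9  1.  -1.1  1.1]
insBL [-0.0857 -0.0575]
insBR [-0.0855  0.0569]
insTL [ 0.0856 -0.0582]
insTR [0.0857 0.0583]
plate [-0.0575  0.0122]
plateR [-0.0575  0.0423]
plate2 [-0.0575  0.0273]
cutEndFloor? [0.0601 0.0258]
cutEndRim [0.068 0.026]
cutt [ 0.0679 -0.0273]
wallR [0.0471 0.0429]
```

```bash
python3 -c "
from h import *
go(.65,-.10,.27,-.313)"
```

```text
shift [-1.392e-01 -2.294e-01 -2.000e-04] turn 0.1377 t 2.23 pos [0.5529 0.1501 0.27  ] F [-0.9  0.   0.2] grip 0.0852 0.0
```

```bash
python3 -m crank '[[1,-0.139,-0.229,0,0.138],[1,-0.139,-0.229,0,0.138],[1,-0.139,-0.229,0,0.138],[1,-0.139,-0.229,0,0.138],[1,-0.139,-0.229,0,0.138],[1,-0.139,-0.229,0,0.138],[1,-0.139,-0.229,0,0.138],[1,-0.139,-0.229,0,0.138]]'; python3 -c "
from h import *
go(.65,-.10,.27,-.313)
p=snap('wrist');save(p,'w2.png')
import pickle;pickle.dump(p,open('w2.pkl','wb'))
for n in ['opener','cutter']:
    for q in manip.search_frame(p,n)[:2]: print(n,np.round(q['bbox']),q['confidence'])"
```

```text
time: 2.9
ee_pos: [0.6509, -0.1027, 0.2698]
tcp_rot: [0.158, 0.987, -0.001, 0.0]
wrist_force: [-1.3, -0.2, 0.5]
grip_width: 0.0856
grip_force: 0.0
shift [ 0.0017  0.0023 -0.0002] turn -0.0036 t 2.9 pos [ 0.6509 -0.1027  0.2698] F [-1.3 -0.2  0.5] grip 0.0856 0.0
opener [307. 102. 350. 298.] 0.67
cutter [205.   0. 256.  39.] 0.61
```

View pics/w2.png

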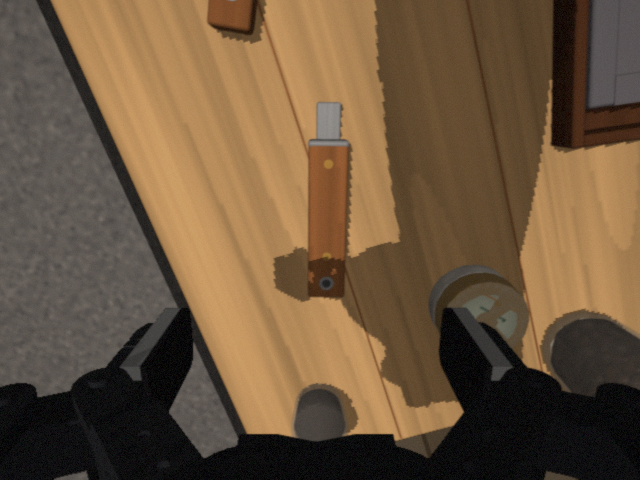

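The opener appears with its blade tip at (318–341,102), handle front at (309–350,146) and tail at (309–344,297). The pot is off to the right at (480,305).

Run:
```python
from h import *
import pickle
from scipy.optimize import least_squares
p=pickle.load(open('w2.pkl','rb'));zs=.045
items=[((-.0665,-.008,.008),(317,102)),((-.0665,.008,.008),(341,102)),((-.0425,-.013,.021),(309,146)),((-.0425,.013,.021),(350,146)),((.0665,-.013,.021),(309,297)),((.0665,.013,.021),(344,297))]
f=lambda x:np.concatenate([w2pix(p,[x[0]+np.cos(x[2])*L[0]-np.sin(x[2])*L[1],x[1]+np.sin(x[2])*L[0]+np.cos(x[2])*L[1],zs+L[2]])-uv for L,uv in items])
r=least_squares(f,[.64,-.09,-.31]);T=r.x;print(np.round(T,4),np.round(r.fun,1))
print('pot',pix2w(p,(480,290),.08))
g=.008
go(T[0]+g*np.cos(T[2]),T[1]+g*np.sin(T[2]),.127,T[2])
```

```text
[ 0.6434 -0.092  -0.3239] [-0.   1.7  0.5  1.9 -0.1 -3.5 -0.5 -3.2 -0.6  1.8  0.8  2.1]
pot [ 0.72588275 -0.01148952  0.08      ]
shift [1.000e-04 3.600e-03 1.436e-01] turn 0.0122 t 3.05 pos [ 0.65   -0.0982  0.2706] F [ 0.4  0.2 -0.1] grip 0.0849 0.0
```

```bash
python3 -m crank '[[0.4,0,0.003,0.04,0.012],[0.4,0,0.003,0.08,0.012],[0.4,0,0.003,0.115,0.012],[0.4,0,0.003,0.135,0.012],[0.4,0,0.003,0.143,0.012],[0.4,0,0.003,0.143,0.012],[-0.8,0,0.003,0.143,0.012],[-0.8,0,0.003,0.143,0.012]]' 30; python3 -m crank '[[-0.8,0,0,0,0],[-0.8,0,0,0,0],[-0.8,0,0,0,0]]'
```

```text
time: 3.72
ee_pos: [0.6529, -0.0968, 0.1302]
tcp_rot: [0.162, 0.987, -0.0, 0.003]
wrist_force: [-0.3, 0.3, -0.2]
grip_width: 0.0363
grip_force: 0.0
time: 3.97
ee_pos: [0.6532, -0.0976, 0.1306]
tcp_rot: [0.162, 0.987, 0.0, 0.003]
wrist_force: [-0.5, 1.0, 7.7]
grip_width: 0.025
grip_force: 30.8
```

```bash
python3 -m crank '[[-0.8,0,0,-0.02,0],[-0.8,0,0,-0.05,0],[-0.8,0,0,-0.08,0],[-0.8,0,0,-0.08,0]]'
python3 - <<'E'
from h import *
T=np.array([.56,.1495]);y=-.177
def tr(a,b): return T+[np.cos(y)*a-np.sin(y)*b,np.sin(y)*a+np.cos(y)*b]
X=tr(-.0525+.0776,.027);print(X);go(X[0],X[1],.21,y)
p=snap('wrist');save(p,'w3.png')
E
```

```text
time: 4.3
ee_pos: [0.6545, -0.0984, 0.2154]
tcp_rot: [0.162, 0.987, -0.001, 0.007]
wrist_force: [1.4, -0.5, 1.6]
grip_width: 0.0248
grip_force: 30.0
[0.58946193 0.17165862]
shift [0.1482 0.235  0.0037] turn -0.1491 t 4.3 pos [ 0.6545 -0.0984  0.2154] F [ 1.4 -0.5  1.6] grip 0.0248 30.0
```

View pics/w3.png

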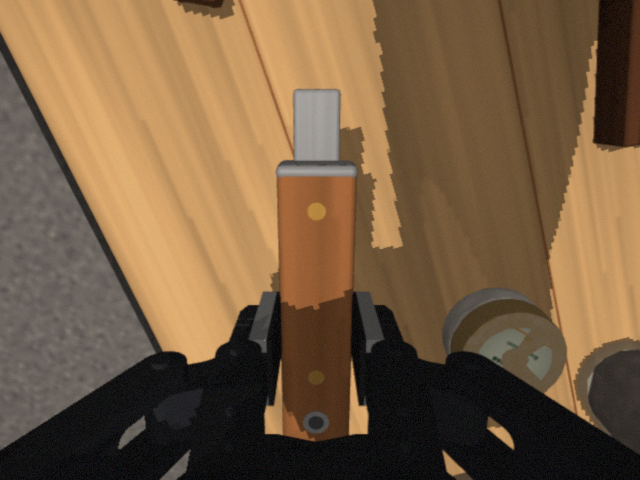

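The opener is held straight. The blade tip is at (293–340,90), the handle front at (277–357,163) and the tail end at (284–349,437).

```bash
cat > held.py <<'E'
from h import *
from scipy.optimize import least_squares
def held(p,items,x0):
    K=cam(p)[0];M=np.linalg.inv(np.array(p['mount']))
    def f(x):
        out=[]
        Rm=np.diag([-1.,1,-1])@R.from_euler('zy',[x[3],x[4]]).as_matrix()
        for L,uv in items:
            q=K@(M[:3,:3]@(Rm@np.array(L)+x[:3])+M[:3,3]);out.append(q[:2]/q[2]-uv)
        return np.concatenate(out)
    r=least_squares(f,x0);print('origin in tool',np.round(r.x,4),'(x,y,z,yaw,pitch: + = blade up)',np.round(r.fun,1));return r.x
E
python3 - <<'E'
from held import *
p=manip.snapshot('wrist')
held(p,[((-.0665,-.008,.008),(293,90)),((-.0665,.008,.008),(340,90)),((-.0425,-.013,.021),(277,164)),((-.0425,.013,.021),(357,164)),((.0665,-.013,.021),(284,437)),((.0665,.013,.021),(349,437))],[.01,0,.085,0,0])
E
```

```text
Traceback (most recent call last):
  File "held.py", line 4, in held
    K=cam(p)[0];M=np.linalg.inv(np.array(p['mount']))
      ~~~^^^
  File "h.py", line 7, in cam
    s=p['_s'];T=np.eye(4);T[:3,:3]=R.from_quat(s['tcp_rot']).as_matrix();T[:3,3]=s['ee_pos'];T=T@np.array(p['mount'])
      ~^^^^^^
KeyError: '_s'
```

```bash
python3 - <<'E'
from held import *
p=snap('wrist')
held(p,[((-.0665,-.008,.008),(293,90)),((-.0665,.008,.008),(340,90)),((-.0425,-.013,.021),(277,164)),((-.0425,.013,.021),(357,164)),((.0665,-.013,.021),(284,437)),((.0665,.013,.021),(349,437))],[.01,0,.085,0,0])
E
python3 -m crank '[[-0.8,0.148,0.235,0,-0.149],[-0.8,0.148,0.235,0,-0.149],[-0.8,0.148,0.235,0,-0.149],[-0.8,0.148,0.235,0,-0.149],[-0.8,0.148,0.235,0,-0.149],[-0.8,0.148,0.235,0,-0.149],[-0.8,0.148,0.235,0,-0.149],[-0.8,0.148,0.235,0,-0.149]]'
```

```text
origin in tool [ 0.0123  0.0004  0.0898  0.0007 -0.0039] (x,y,z,yaw,pitch: + = blade up) [ 0.5 -0.3 -0.  -0.3  0.4  0.2 -1.   0.2  0.3  0.1 -0.2  0.1]
time: 5.12
ee_pos: [0.5833, 0.178, 0.2042]
tcp_rot: [0.085, 0.996, 0.001, -0.003]
wrist_force: [-0.5, -0.7, -0.8]
grip_width: 0.0251
grip_force: 30.0
```

```bash
cat >> h.py <<'E'
T0=np.array([.56,.1495]);Y0=-.177
def tray(a,b,z,off=0,y0=None):
    y=Y0;X=T0+[np.cos(y)*a-np.sin(y)*b,np.sin(y)*a+np.cos(y)*b]
    s=manip.sense();e=s['ee_pos'][:2]-T0
    print('tcp in tray',np.round([np.cos(y)*e[0]+np.sin(y)*e[1],-np.sin(y)*e[0]+np.cos(y)*e[1]],4),end=' ');go(X[0],X[1],z,y)
E
python3 -c "
from h import *
tray(.0263,.0266,.165)"
```

```text
tcp in tray [0.0179 0.0322] shift [-0.0086 -0.0057  0.0392] turn 0.0072 t 5.12 pos [0.5833 0.178  0.2042] F [-0.5 -0.7 -0.8] grip 0.0251 30.0
```

```bash
python3 -m crank '[[-0.8,0,0,0,0],[-0.8,0,0,0,0],[-0.8,0,0,0,0]]'; python3 -c "
from h import *
tray(.0263,.0266,.165)"
```

```text
time: 5.37
ee_pos: [0.5862, 0.1714, 0.2056]
tcp_rot: [0.089, 0.996, -0.001, -0.001]
wrist_force: [-0.5, 0.0, -0.6]
grip_width: 0.0255
grip_force: 30.0
tcp in tray [0.022  0.0262] shift [-0.0044  0.0005  0.0406] turn -0.0013 t 5.37 pos [0.5862 0.1714 0.2056] F [-0.5  0.  -0.6] grip 0.0255 30.0
```

```bash
python3 -m crank '[[-0.8,-0.0044,0,0.02,0],[-0.8,-0.0044,0,0.039,0],[-0.8,-0.0044,0,0.039,0],[-0.8,-0.0044,0,0.039,0],[-0.8,-0.0044,0,0.039,0]]'; python3 -c "
from h import *
tray(.0263,.0266,.165)
p=snap('wrist');save(p,'w4.png')"
```

```text
time: 5.78
ee_pos: [0.5911, 0.1709, 0.1684]
tcp_rot: [0.089, 0.996, -0.0, 0.0]
wrist_force: [0.5, 0.1, -2.0]
grip_width: 0.0247
grip_force: 30.0
tcp in tray [0.0268 0.0265] shift [0.0005 0.0001 0.0034] turn -0.0013 t 5.78 pos [0.5911 0.1709 0.1684] F [ 0.5  0.1 -2. ] grip 0.0247 30.0
```

View pics/w4.png

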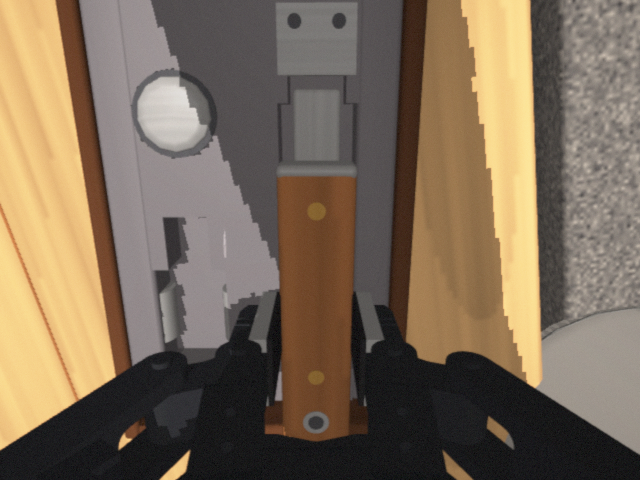

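The blade tip (row 90, centre column 317) is centred on the slot (289–345). It sits just clear of the plate edge (row 75), so I'll lower it.

```bash
python3 -m crank '[[-0.8,0,0,0.005,0],[-0.8,0,0,0.009,0],[-0.8,0,0,0.012,0],[-0.8,0,0,0.012,0]]';python3 -m crank '[[-0.8,0,0,0.003,0],[-0.8,0,0,0.003,0],[-0.8,0,0,0.003,0]]'; python3 -m crank '[[-0.8,0,0,0.003,0],[-0.8,0,0,0.003,0],[-0.8,0,0,0.003,0]]'; python3 -c "
from h import *
tray(.0263,.0266,.165)"
```

```text
time: 6.17
ee_pos: [0.5908, 0.172, 0.1564]
tcp_rot: [0.088, 0.996, 0.0, 0.0]
wrist_force: [-1.3, -1.0, 3.5]
grip_width: 0.025
grip_force: 30.5
time: 6.42
ee_pos: [0.5907, 0.1722, 0.1542]
tcp_rot: [0.088, 0.996, 0.0, 0.0]
wrist_force: [-2.1, -0.1, 4.9]
grip_width: 0.0251
grip_force: 31.1
time: 6.67
ee_pos: [0.5905, 0.1723, 0.1511]
tcp_rot: [0.088, 0.996, 0.0, 0.0]
wrist_force: [-4.3, 0.3, 5.7]
grip_width: 0.0248
grip_force: 31.6
tcp in tray [0.026  0.0278] shift [-0.0003 -0.0012 -0.0139] turn 0.0007 t 6.67 pos [0.5905 0.1723 0.1511] F [-4.3  0.3  5.7] grip 0.0248 31.6
```

```bash
python3 -m crank '[[-0.8,0,0,0.002,0],[-0.8,0,0,0.002,0],[-0.8,0,0,0.002,0]]'; python3 -c "
from h import *
p=snap('wrist')
print(manip.search_frame(p,'opener')[:1])
g=p['img'][:, 311:323].astype(float).mean((1,2));print([(r,int(g[r])) for r in range(60,190,3)])
save(p,'w5.png')"
```

```text
time: 6.92
ee_pos: [0.5905, 0.1723, 0.1507]
tcp_rot: [0.088, 0.996, 0.0, 0.0]
wrist_force: [-6.7, -0.5, 10.3]
grip_width: 0.0249
grip_force: 32.2
[{'bbox': [276.1, 95.3, 356.1, 441.2], 'confidence': 0.96}]
[(60, 123), (63, 123), (66, 123), (69, 122), (72, 101), (75, 86), (78, 86), (81, 86), (84, 87), (87, 86), (90, 86), (93, 87), (96, 86), (99, 92), (102, 123), (105, 125), (108, 125), (111, 126), (114, 125), (117, 125), (120, 126), (123, 125), (126, 125), (129, 126), (132, 126), (135, 126), (138, 125), (141, 125), (144, 126), (147, 125), (150, 126), (153, 126), (156, 126), (159, 125), (162, 122), (165, 103), (168, 114), (171, 111), (174, 86), (177, 76), (180, 76), (183, 77), (186, 76), (189, 75)]
```

```bash
python3 -c "
from held import *
p=snap('wrist')
held(p,[((-.0665,-.008,.008),(293.5,100)),((-.0665,.008,.008),(340,100)),((-.0425,-.013,.021),(277,166)),((-.0425,.013,.021),(357,166))],[.01,0,.085,0,0])
"
python3 -m crank '[[-0.8,0,0,-0.001,0],[-0.8,0.003,0,-0.001,0],[-0.8,0.006,0,-0.001,0],[-0.8,0.009,0,-0.001,0],[-0.8,0.009,0,-0.001,0],[-0.8,0.009,0,-0.001,0]]'; python3 -c "
from h import *
tray(.0263,.0266,.165)"
```

```text
origin in tool [ 0.0088  0.0004  0.0777  0.0023 -0.2047] (x,y,z,yaw,pitch: + = blade up) [ 0.4  0.  -0.3 -0.1 -0.2  0.1  0.1 -0. ]
time: 7.57
ee_pos: [0.5825, 0.1736, 0.15]
tcp_rot: [0.088, 0.996, 0.0, 0.001]
wrist_force: [0.1, -0.4, 5.9]
grip_width: 0.025
grip_force: 31.7
tcp in tray [0.0179 0.0277] shift [-0.0085 -0.0011 -0.015 ] turn 0.0003 t 7.57 pos [0.5825 0.1736 0.15  ] F [ 0.1 -0.4  5.9] grip 0.025 31.7
```

```bash
python3 -m crank '[[-0.8,0.003,0,0,0],[-0.8,0.005,0,0,0],[-0.8,0.005,0,0,0],[-0.8,0.005,0,0,0]]'; python3 -m crank '[[-0.8,0.003,0,0,0],[-0.8,0.004,0,0,0],[-0.8,0.004,0,0,0],[-0.8,0.004,0,0,0]]';  python3 -c "
from h import *
tray(.0263,.0266,.165)
p=snap('wrist');g=p['img'][:, 311:323].astype(float).mean((1,2));print([(r,int(g[r])) for r in range(60,190,3)])
save(p,'w6.png')"
```

```text
time: 7.9
ee_pos: [0.5758, 0.1743, 0.1477]
tcp_rot: [0.088, 0.996, -0.0, -0.002]
wrist_force: [0.8, -0.2, 1.2]
grip_width: 0.0249
grip_force: 31.2
time: 8.23
ee_pos: [0.5721, 0.175, 0.1481]
tcp_rot: [0.088, 0.996, -0.0, -0.001]
wrist_force: [0.2, -1.0, 0.1]
grip_width: 0.0251
grip_force: 31.1
tcp in tray [0.0074 0.0272] shift [-0.0188 -0.0006 -0.0169] turn 0.0004 t 8.23 pos [0.5721 0.175  0.1481] F [ 0.2 -1.   0.1] grip 0.0251 31.1
[(60, 124), (63, 120), (66, 120), (69, 123), (72, 125), (75, 123), (78, 122), (81, 123), (84, 122), (87, 123), (90, 124), (93, 120), (96, 117), (99, 119), (102, 119), (105, 118), (108, 118), (111, 119), (114, 118), (117, 119), (120, 121), (123, 119), (126, 120), (129, 118), (132, 125), (135, 125), (138, 124), (141, 124), (144, 124), (147, 124), (150, 124), (153, 123), (156, 123), (159, 124), (162, 122), (165, 101), (168, 115), (171, 114), (174, 95), (177, 74), (180, 76), (183, 76), (186, 75), (189, 76)]
```

```bash
python3 -m crank '[[-0.8,0.002,0,0.001,0],[-0.8,0.003,0,0.002,0],[-0.8,0.003,0,0.002,0]]';  python3 -c "
from h import *
tray(.0263,.0266,.165)"
```

```text
time: 8.53
ee_pos: [0.5712, 0.1753, 0.1479]
tcp_rot: [0.088, 0.996, -0.0, 0.002]
wrist_force: [3.0, -0.9, 3.1]
grip_width: 0.0244
grip_force: 31.4
tcp in tray [0.0065 0.0274] shift [-0.0198 -0.0008 -0.0171] turn 0.0001 t 8.53 pos [0.5712 0.1753 0.1479] F [ 3.  -0.9  3.1] grip 0.0244 31.4
```

View pics/w6.png

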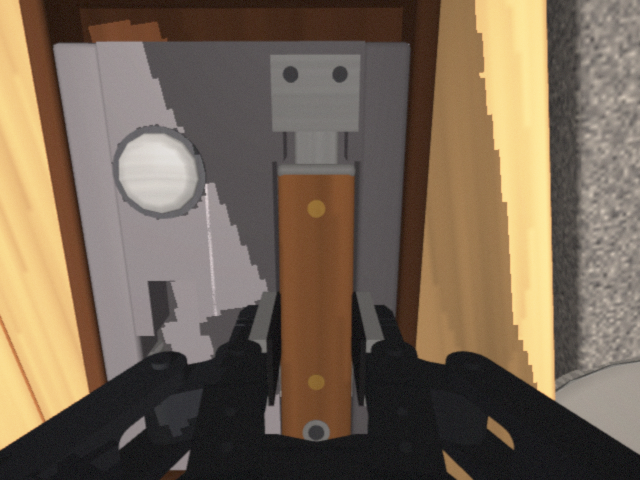

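The blade is under the plate (edge at row 131, with the blade running beneath it) and has felt the end wall. I'll release it and press at the cheeks.

```bash
python3 -m crank '[[-0.8,-0.002,0,-0.002,0],[0,-0.002,0,-0.002,0],[0,-0.002,0,-0.002,0],[0,-0.002,0,-0.02,0],[0,-0.002,0,-0.045,0],[-1,-0.037,0,-0.045,0],[-1,-0.037,0,-0.045,0],[-1,-0.037,0,-0.045,0]]';python3 -m crank '[[-1,0,0,0,0],[-1,0,0,0,0]]'; python3 -c "
from h import *
tray(.042,.027,.165)
p=snap('wrist');g=p['img'][:, 311:323].astype(float).mean((1,2));print([(r,int(g[r])) for r in range(0,480,8)])
save(p,'w7.png')"
```

```text
time: 9.2
ee_pos: [0.607, 0.1688, 0.1904]
tcp_rot: [0.089, 0.996, -0.0, -0.001]
wrist_force: [-0.2, -0.2, -0.5]
grip_width: 0.0068
grip_force: 0.0
time: 9.37
ee_pos: [0.6055, 0.1692, 0.1912]
tcp_rot: [0.088, 0.996, -0.0, -0.001]
wrist_force: [0.3, -0.2, 0.3]
grip_width: 0.0002
grip_force: 0.0
tcp in tray [0.0413 0.0274] shift [-0.0007 -0.0004  0.0262] turn 0.0005 t 9.37 pos [0.6055 0.1692 0.1912] F [ 0.3 -0.2  0.3] grip 0.0002 0.0
[(0, 121), (8, 121), (16, 118), (24, 118), (32, 120), (40, 120), (48, 120), (56, 121), (64, 122), (72, 102), (80, 74), (88, 73), (96, 73), (104, 103), (112, 99), (120, 73), (128, 74), (136, 73), (144, 73), (152, 73), (160, 73), (168, 73), (176, 73), (184, 73), (192, 74), (200, 73), (208, 73), (216, 73), (224, 72), (232, 73), (240, 73), (248, 77), (256, 94), (264, 73), (272, 72), (280, 72), (288, 102), (296, 38), (304, 35), (312, 35), (320, 31), (328, 30), (336, 30), (344, 38), (352, 33), (360, 29), (368, 29), (376, 26), (384, 30), (392, 28), (400, 26), (408, 187), (416, 203), (424, 206), (432, 208), (440, 185), (448, 22), (456, 22), (464, 22), (472, 23)]
```

Press at the cheeks, in steps.

```bash
python3 -m crank '[[-1,0,0,0.02,0],[-1,0,0,0.03,0],[-1,0,0,0.034,0],[-1,0,0,0.034,0],[-1,0,0,0.034,0]]';python3 -m crank '[[-1,0,0,0.003,0],[-1,0,0,0.003,0]]'; python3 -m crank '[[-1,0,0,0.003,0],[-1,0,0,0.003,0]]'; python3 -m crank '[[-1,0,0,0.003,0],[-1,0,0,0.003,0]]'
```

```text
time: 9.83
ee_pos: [0.6059, 0.1691, 0.1578]
tcp_rot: [0.088, 0.996, -0.0, -0.0]
wrist_force: [-0.2, 1.0, 0.4]
grip_width: -0.0001
grip_force: 0.0
time: 10.0
ee_pos: [0.6069, 0.1691, 0.1555]
tcp_rot: [0.088, 0.996, 0.0, 0.001]
wrist_force: [0.4, -0.2, 0.8]
grip_width: 0.0002
grip_force: 0.2
time: 10.17
ee_pos: [0.6076, 0.1691, 0.1534]
tcp_rot: [0.088, 0.996, 0.0, 0.002]
wrist_force: [0.1, -0.2, 3.1]
grip_width: 0.0001
grip_force: 1.6
time: 10.33
ee_pos: [0.6077, 0.169, 0.1507]
tcp_rot: [0.088, 0.996, 0.0, 0.002]
wrist_force: [1.0, -0.5, 3.6]
grip_width: -0.0
grip_force: 2.5
```

```bash
for i in 1; do python3 -m crank '[[-1,0,0,0.003,0],[-1,0,0,0.003,0],[-1,0,0,0.003,0]]'; python3 -m crank '[[-1,0,0,0.003,0],[-1,0,0,0.003,0],[-1,0,0,0.003,0]]';python3 -m crank '[[-1,0,0,0.002,0],[-1,0,0,0.002,0],[-1,0,0,0.002,0]]'; done
```

```text
time: 10.58
ee_pos: [0.6078, 0.169, 0.1477]
tcp_rot: [0.088, 0.996, 0.0, 0.002]
wrist_force: [2.4, -0.2, 5.0]
grip_width: 0.0003
grip_force: 2.6
time: 10.83
ee_pos: [0.6078, 0.169, 0.1476]
tcp_rot: [0.088, 0.996, 0.0, 0.003]
wrist_force: [-3.7, -1.2, 13.7]
grip_width: -0.0004
grip_force: 7.3
time: 11.08
ee_pos: [0.6078, 0.169, 0.1475]
tcp_rot: [0.088, 0.996, 0.0, 0.003]
wrist_force: [-6.1, -1.0, 20.5]
grip_width: 0.0002
grip_force: 10.4
```

```bash
python3 -m crank '[[-1,0,0,0.002,0],[-1,0,0,0.002,0],[-1,0,0,0.002,0]]'; python3 -m crank '[[-1,0,0,0.002,0],[-1,0,0,0.002,0],[-1,0,0,0.002,0]]';python3 -m crank '[[-1,0,0,-0.02,0],[-1,0,0,-0.05,0],[-1,0.04,0.02,-0.09,0],[-1,0.04,0.02,-0.12,0],[-1,0.04,0.02,-0.12,0],[-1,0.04,0.02,-0.12,0]]'; python3 -c "
from h import *
p=snap('wrist');save(p,'w8.png')
import pickle;pickle.dump(p,open('w8.pkl','wb'))
print(p['_s']['ee_pos'],p['_s']['tcp_rot'])"
```

```text
time: 11.33
ee_pos: [0.6078, 0.169, 0.1475]
tcp_rot: [0.088, 0.996, 0.0, 0.004]
wrist_force: [-8.9, -2.9, 27.2]
grip_width: -0.0
grip_force: 13.5
time: 11.58
ee_pos: [0.6077, 0.1691, 0.1474]
tcp_rot: [0.088, 0.996, 0.001, 0.004]
wrist_force: [-12.1, -3.2, 33.5]
grip_width: 0.0001
grip_force: 16.6
time: 12.08
ee_pos: [0.5715, 0.1967, 0.2609]
tcp_rot: [0.088, 0.996, 0.001, 0.003]
wrist_force: [0.3, -0.0, -0.3]
grip_width: 0.0002
grip_force: 0.0
[0.57147937 0.19674663 0.26091797] [0.08760608 0.99614913 0.00108686 0.00330349]
```

View pics/w8.png

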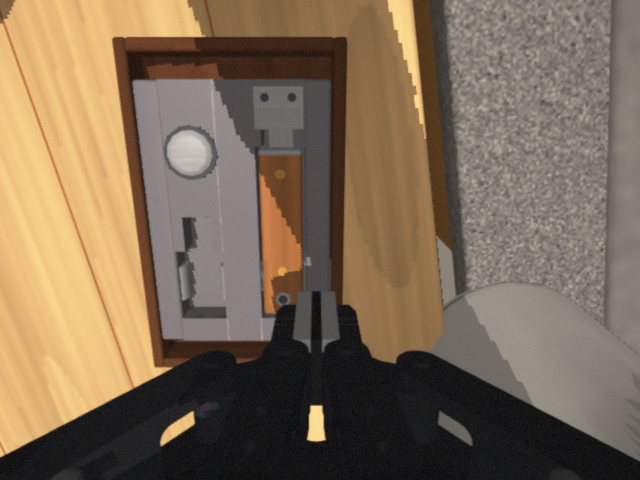

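The opener lies down in its cutout with its blade under the plate: handle from (258–301,152) to a tail near (283,313). The press ended on a rigid stop at 33 N, so it's home. Now the cutter.

```bash
python3 -c "
from h import *
go(.51,-.107,.25,-.441)"
```

```text
shift [ 0.007  -0.3092  0.0079] turn 0.2649 t 12.13 pos [0.571  0.1962 0.2582] F [-0.5 -0.2  0.4] grip 0.0002 0.0
```

```bash
python3 -m crank '[[0.4,0.007,-0.309,0.01,0.265],[0.4,0.007,-0.309,0.01,0.265],[0.4,0.007,-0.309,0.01,0.265],[0.4,0.007,-0.309,0.01,0.265],[0.4,0.007,-0.309,0.01,0.265],[0.4,0.007,-0.309,0.01,0.265],[0.4,0.007,-0.309,0.01,0.265],[0.4,0.007,-0.309,0.01,0.265]]'; python3 -m crank '[[0.4,0,0,0,0],[0.4,0,0,0,0],[0.4,0,0,0,0]]'; python3 -c "
from h import *
go(.51,-.107,.25,-.441)
p=snap('wrist');save(p,'w9.png')
for q in manip.search_frame(p,'cutter')[:2]: print(np.round(q['bbox']),q['confidence'])
b=p['img'].astype(int);hsv=cv2.cvtColor(p['img'],cv2.COLOR_RGB2HSV)
for z in (.066,):
  L={'tailL':(.022,-.013),'tailR':(.022,.013),'fL':(-.022,-.013),'fR':(-.022,.013),'nL':(-.044,-.007),'nR':(-.044,.007)}
  y=-.441
  for k,(a,c) in L.items(): print(k,np.round(w2pix(p,[.5014+np.cos(y)*a-np.sin(y)*c,-.1046+np.sin(y)*a+np.cos(y)*c,z])))
"
```

```text
time: 12.8
ee_pos: [0.5073, -0.1117, 0.2438]
tcp_rot: [0.222, 0.975, -0.001, -0.002]
wrist_force: [0.1, 0.8, 0.7]
grip_width: 0.0596
grip_force: 0.0
time: 13.05
ee_pos: [0.509, -0.1067, 0.2452]
tcp_rot: [0.219, 0.976, 0.001, -0.002]
wrist_force: [0.4, 0.7, 0.1]
grip_width: 0.0601
grip_force: 0.0
shift [-0.001   0.0002 -0.0048] turn -0.001 t 13.05 pos [ 0.509  -0.1067  0.2452] F [0.4 0.7 0.1] grip 0.0601 0.0
[290. 148. 335. 258.] 0.77
tailL [293. 256.]
tailR [334. 256.]
fL [292. 186.]
fR [335. 186.]
nL [301. 149.]
nR [325. 149.]
```

View pics/w9.png

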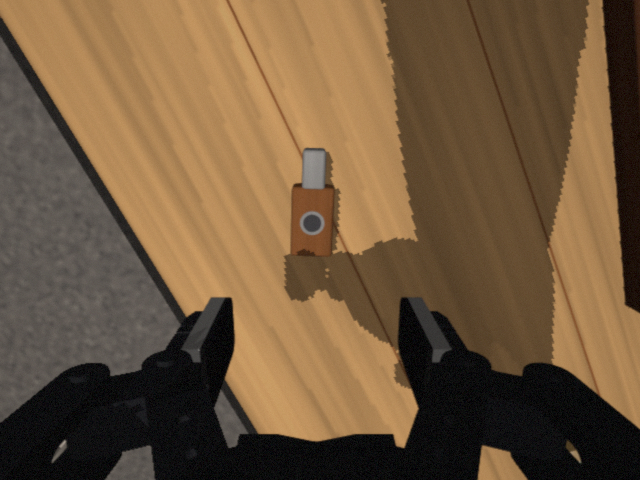

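The cutter appears at (291–335,185–256) with its neck at (302–326,149), within 2 px of the prediction.

```bash
python3 -c "
from h import *
y=-.441;a=-.003
go(.5010+a*np.cos(y),-.1046+a*np.sin(y),.129,y)"
```

```text
shift [ 0.0111 -0.0023  0.1171] turn 0.0009 t 13.15 pos [ 0.5094 -0.106   0.2461] F [-0.7  0.1  0.3] grip 0.0597 0.0
```

```bash
python3 -m crank '[[0.4,0.011,-0.002,0.04,0],[0.4,0.011,-0.002,0.08,0],[0.4,0.011,-0.002,0.105,0],[0.4,0.011,-0.002,0.118,0],[0.4,0.011,-0.002,0.118,0],[0.4,0.011,-0.002,0.118,0]]'; python3 -m crank '[[-0.8,0,0,0,0],[-0.8,0,0,0,0],[-0.8,0,0,0,0],[-0.8,0,0,0,0],[-0.8,0,0,0,0]]' 30;  python3 -m crank '[[-0.8,0,0,-0.02,0],[-0.8,0,0,-0.05,0],[-0.8,0,0,-0.08,0],[-0.8,0,0,-0.08,0],[-0.8,0,0,-0.08,0]]'; python3 -c "
from h import *
tray(.041,-.027,.21)
p=snap('wrist');save(p,'w10.png')
hsv=cv2.cvtColor(p['img'],cv2.COLOR_RGB2HSV)
for c in (290,300,315,330,345): 
  print(c,[(r,*hsv[r,c].tolist()) for r in range(180,420,8)])
for q in manip.search_frame(p,'cutter')[:2]: print(np.round(q['bbox']),q['confidence'])
"
```

```text
time: 13.65
ee_pos: [0.4982, -0.103, 0.1281]
tcp_rot: [0.218, 0.976, 0.0, -0.001]
wrist_force: [0.3, 0.2, 0.1]
grip_width: 0.0598
grip_force: 0.0
time: 14.07
ee_pos: [0.5001, -0.1047, 0.1312]
tcp_rot: [0.219, 0.976, 0.0, 0.002]
wrist_force: [0.9, 0.3, 7.1]
grip_width: 0.025
grip_force: 30.4
time: 14.48
ee_pos: [0.4999, -0.1049, 0.2115]
tcp_rot: [0.219, 0.976, -0.0, 0.003]
wrist_force: [0.3, 0.5, -2.2]
grip_width: 0.0253
grip_force: 29.7
tcp in tray [-0.0143 -0.261 ] shift [0.0079 0.2404 0.0015] turn -0.2651 t 14.48 pos [ 0.4999 -0.1049  0.2115] F [ 0.3  0.5 -2.2] grip 0.0253 29.7
290 [(180, 16, 128, 204), (188, 16, 126, 203), (196, 16, 128, 201), (204, 16, 127, 203), (212, 16, 127, 198), (220, 16, 125, 179), (228, 16, 129, 184), (236, 16, 129, 192), (244, 16, 129, 191), (252, 14, 143, 105), (260, 13, 162, 66), (268, 12, 162, 124), (276, 12, 164, 138), (284, 13, 173, 134), (292, 13, 173, 134), (300, 13, 171, 136), (308, 12, 146, 75), (316, 15, 169, 74), (324, 11, 164, 73), (332, 10, 148, 76), (340, 11, 141, 78), (348, 14, 169, 74), (356, 12, 154, 73), (364, 12, 146, 77), (372, 12, 149
[... 1888 characters left out ...]
, 179), (404, 16, 130, 185), (412, 16, 128, 196)]
345 [(180, 16, 130, 192), (188, 16, 127, 197), (196, 16, 126, 105), (204, 17, 131, 107), (212, 16, 127, 110), (220, 17, 136, 109), (228, 17, 130, 114), (236, 16, 126, 115), (244, 15, 125, 118), (252, 15, 132, 110), (260, 11, 155, 64), (268, 14, 166, 115), (276, 13, 163, 130), (284, 12, 171, 128), (292, 13, 167, 113), (300, 11, 163, 69), (308, 13, 164, 70), (316, 10, 178, 66), (324, 11, 164, 67), (332, 11, 155, 69), (340, 12, 154, 68), (348, 12, 170, 66), (356, 12, 163, 64), (364, 13, 175, 67), (372, 14, 148, 69), (380, 16, 130, 196), (388, 16, 129, 180), (396, 16, 128, 179), (404, 17, 130, 175), (412, 16, 130, 175)]
[278. 196. 352. 379.] 0.74
```

```bash
python3 - <<'E'
from held import *
p=snap('wrist')
held(p,[((-.044,-.007,.021),(295.5,207)),((-.044,.007,.021),(335,207)),((-.022,-.013,.021),(278,268)),((-.022,.013,.021),(352,268)),((.022,-.013,.021),(280,377)),((.022,.013,.021),(350,377))],[.0,0,.085,0,0])
E
python3 -m crank '[[-0.8,0.008,0.24,0,-0.265],[-0.8,0.008,0.24,0,-0.265],[-0.8,0.008,0.24,0,-0.265],[-0.8,0.008,0.24,0,-0.265],[-0.8,0.008,0.24,0,-0.265],[-0.8,0.008,0.24,0,-0.265],[-0.8,0.008,0.24,0,-0.265],[-0.8,0.008,0.24,0,-0.265]]'; python3 -m crank '[[-0.8,0,0,0,0],[-0.8,0,0,0,0],[-0.8,0,0,0,0]]'; python3 -c "
from h import *
tray(.041,-.027,.17)"
```

```text
origin in tool [-0.004  -0.0001  0.089  -0.0007 -0.0221] (x,y,z,yaw,pitch: + = blade up) [-0.9 -0.2  0.7 -0.1  0.4 -0.  -0.2  0.1  0.9  0.1 -0.9  0.2]
time: 15.3
ee_pos: [0.5931, 0.1177, 0.2062]
tcp_rot: [0.087, 0.996, -0.001, -0.002]
wrist_force: [0.6, -0.2, -1.1]
grip_width: 0.0249
grip_force: 29.9
time: 15.55
ee_pos: [0.5935, 0.1147, 0.2085]
tcp_rot: [0.089, 0.996, -0.0, -0.001]
wrist_force: [-0.3, 0.4, -1.0]
grip_width: 0.0249
grip_force: 29.9
tcp in tray [ 0.0391 -0.0283] shift [-0.0019  0.0014  0.0385] turn -0.0017 t 15.55 pos [0.5935 0.1147 0.2085] F [-0.3  0.4 -1. ] grip 0.0249 29.9
```

```bash
python3 -m crank '[[-0.8,-0.001,0.001,0.02,0],[-0.8,-0.001,0.001,0.038,0],[-0.8,-0.001,0.001,0.038,0],[-0.8,-0.001,0.001,0.038,0],[-0.8,-0.001,0.001,0.038,0]]'; python3 -c "
from h import *
tray(.040,-.027,.151)
p=snap('wrist');im=cv2.GaussianBlur(p['img'],(5,5),0)
for a,r in ((250,190),(250,230),(262,300),(262,340)): print('row',r,[(c,int(im[r,c].mean())) for c in range(250,382,4)])
print('col315',[(r,int(im[r,315].mean())) for r in range(150,290,4)])
print('col tail',[(r,im[r,300].tolist()) for r in range(360,410,5)])"
```

```text
time: 15.97
ee_pos: [0.5953, 0.1162, 0.1718]
tcp_rot: [0.089, 0.996, 0.0, 0.0]
wrist_force: [0.2, 0.9, -0.2]
grip_width: 0.025
grip_force: 29.8
tcp in tray [ 0.0406 -0.0266] shift [ 0.0006 -0.0004  0.0208] turn -0.0009 t 15.97 pos [0.5953 0.1162 0.1718] F [ 0.2  0.9 -0.2] grip 0.025 29.8
row 190 [(250, 155), (254, 154), (258, 154), (262, 154), (266, 154), (270, 155), (274, 143), (278, 146), (282, 87), (286, 83), (290, 82), (294, 65), (298, 83), (302, 83), (306, 83), (310, 83), (314, 83), (318, 81), (322, 81), (326, 81), (330, 81), (334, 75), (338, 77), (342, 82), (346, 82), (350, 83), (354, 82), (358, 82), (362, 82), (366, 81), (370, 81), (374, 81), (378, 81)]
row 230 [(250, 152), (254, 152), (258, 152), (262, 152), (266, 152), (270, 152), (274, 148), (278, 143), (282, 147), (286, 147), (290, 146), (294, 95), (298, 98), (302, 113), (306, 114), (310, 117), (314, 117), (318, 116), (322, 114), (326, 115), (330, 115), (334, 108), (338, 83), (342, 80), (346, 81), (350, 80), (354, 80), (358, 81), (362, 81), (366, 80), (370, 80), (374, 80), (378, 81)]
row 300 [(250, 80), (254, 81), (258, 83
[... 655 characters left out ...]
358, 16), (362, 27), (366, 77), (370, 111), (374, 109), (378, 87)]
col315 [(150, 83), (154, 82), (158, 83), (162, 83), (166, 83), (170, 83), (174, 83), (178, 82), (182, 82), (186, 83), (190, 83), (194, 82), (198, 85), (202, 94), (206, 114), (210, 118), (214, 117), (218, 118), (222, 118), (226, 117), (230, 117), (234, 117), (238, 117), (242, 117), (246, 116), (250, 116), (254, 116), (258, 117), (262, 116), (266, 113), (270, 76), (274, 73), (278, 71), (282, 72), (286, 73)]
col tail [(360, [111, 70, 41]), (365, [110, 71, 42]), (370, [109, 69, 42]), (375, [75, 48, 31]), (380, [61, 39, 25]), (385, [68, 42, 27]), (390, [65, 41, 28]), (395, [81, 50, 32]), (400, [118, 72, 46]), (405, [116, 71, 46])]
```

```bash
python3 -m crank '[[-0.8,0,0,0.006,0],[-0.8,0,0,0.01,0],[-0.8,0,0,0.012,0],[-0.8,0,0,0.012,0]]';python3 -m crank '[[-0.8,0,0,0.003,0],[-0.8,0,0,0.004,0],[-0.8,0,0,0.004,0]]'; python3 -m crank '[[-0.8,0,0,0.003,0],[-0.8,0,0,0.003,0],[-0.8,0,0,0.003,0]]'; python3 -m crank '[[-0.8,0,0,0.002,0],[-0.8,0,0,0.002,0],[-0.8,0,0,0.002,0]]';python3 -c "
from h import *
tray(.040,-.027,.151)"
```

```text
time: 16.35
ee_pos: [0.5947, 0.1169, 0.1582]
tcp_rot: [0.088, 0.996, -0.0, -0.001]
wrist_force: [0.7, 0.5, -0.5]
grip_width: 0.0248
grip_force: 29.8
time: 16.6
ee_pos: [0.5949, 0.1169, 0.1544]
tcp_rot: [0.088, 0.996, -0.0, -0.0]
wrist_force: [0.7, -0.4, -0.5]
grip_width: 0.0249
grip_force: 29.9
time: 16.85
ee_pos: [0.5951, 0.1169, 0.1517]
tcp_rot: [0.088, 0.996, -0.0, -0.0]
wrist_force: [0.3, 0.3, -1.4]
grip_width: 0.0249
grip_force: 29.9
time: 17.1
ee_pos: [0.5954, 0.1162, 0.1503]
tcp_rot: [0.089, 0.996, -0.001, 0.0]
wrist_force: [-0.4, -3.0, 1.8]
grip_width: 0.0251
grip_force: 30.1
tcp in tray [ 0.0407 -0.0266] shift [ 0.0007 -0.0004 -0.0007] turn -0.0003 t 17.1 pos [0.5954 0.1162 0.1503] F [-0.4 -3.   1.8] grip 0.0251 30.1
```

```bash
python3 -m crank '[[-0.2,0,0,0,0],[-0.2,0,0,0,0],[-0.2,0,0,-0.015,0],[-0.2,0,0,-0.04,0],[-1,-0.004,0,-0.04,0],[-1,-0.004,0,-0.04,0],[-1,-0.004,0,-0.04,0],[-1,-0.004,0,-0.04,0]]';python3 -m crank '[[-1,0,0,0.02,0],[-1,0,0,0.03,0],[-1,0,0,0.033,0],[-1,0,0,0.033,0]]'; python3 -m crank '[[-1,0,0,0.003,0],[-1,0,0,0.003,0],[-1,0,0,0.003,0]]'; python3 -m crank '[[-1,0,0,0.003,0],[-1,0,0,0.003,0],[-1,0,0,0.003,0]]'; python3 -m crank '[[-1,0,0,0.003,0],[-1,0,0,0.003,0],[-1,0,0,0.003,0]]';python3 -c "
from h import *
tray(.044,-.027,.151)"
```

```text
time: 17.77
ee_pos: [0.5985, 0.1163, 0.1886]
tcp_rot: [0.088, 0.996, 0.0, -0.001]
wrist_force: [0.0, 0.4, -0.4]
grip_width: 0.0003
grip_force: 0.0
time: 18.1
ee_pos: [0.598, 0.1163, 0.1553]
tcp_rot: [0.088, 0.996, -0.0, -0.002]
wrist_force: [0.7, -0.9, 0.2]
grip_width: -0.0002
grip_force: 0.0
time: 18.35
ee_pos: [0.5988, 0.1162, 0.1539]
tcp_rot: [0.088, 0.996, 0.0, -0.0]
wrist_force: [-0.8, 0.5, 1.8]
grip_width: -0.0001
grip_force: 1.1
time: 18.6
ee_pos: [0.5993, 0.1162, 0.1519]
tcp_rot: [0.088, 0.996, 0.0, 0.001]
wrist_force: [-2.2, -0.8, 4.8]
grip_width: -0.0004
grip_force: 2.5
time: 18.85
ee_pos: [0.5997, 0.1161, 0.1488]
tcp_rot: [0.088, 0.996, 0.0, 0.001]
wrist_force: [-0.6, -0.9, 5.3]
grip_width: -0.0001
grip_force: 2.5
tcp in tray [ 0.0449 -0.0259] shift [ 0.0009 -0.0011 -0.0022] turn 0.0001 t 18.85 pos [0.5997 0.1161 0.1488] F [-0.6 -0.9  5.3] grip -0.0001 2.5
```

```bash
python3 -m crank '[[-1,0,0.001,0.003,0],[-1,0,0.001,0.003,0],[-1,0,0.001,0.003,0]]'; python3 -m crank '[[-1,0,0,0.003,0],[-1,0,0,0.003,0],[-1,0,0,0.003,0]]'; python3 -m crank '[[-1,0,0,0.003,0],[-1,0,0,0.003,0],[-1,0,0,0.003,0]]';python3 -m crank '[[-1,0,0,0.003,0],[-1,0,0,0.003,0],[-1,0,0,0.003,0]]'
```

```text
time: 19.1
ee_pos: [0.5997, 0.1166, 0.1476]
tcp_rot: [0.088, 0.996, -0.001, 0.001]
wrist_force: [-3.4, -1.5, 10.8]
grip_width: -0.0001
grip_force: 5.7
time: 19.35
ee_pos: [0.5997, 0.1166, 0.1475]
tcp_rot: [0.088, 0.996, -0.001, 0.002]
wrist_force: [-7.9, -1.7, 20.8]
grip_width: -0.0004
grip_force: 10.5
time: 19.6
ee_pos: [0.5997, 0.1166, 0.1475]
tcp_rot: [0.088, 0.996, -0.001, 0.003]
wrist_force: [-12.8, -3.2, 31.1]
grip_width: -0.0002
grip_force: 15.4
time: 19.85
ee_pos: [0.5997, 0.1167, 0.1474]
tcp_rot: [0.088, 0.996, -0.001, 0.003]
wrist_force: [-16.3, -2.9, 40.7]
grip_width: 0.0001
grip_force: 20.2
```

Both stopped rigidly at the same height (TCP at 0.1475), which matches fully home. As a check, I'll probe the cutter's neck end and the opener's front.

```bash
python3 -m crank '[[-1,0,0,-0.025,0],[-1,0.025,0,-0.025,0],[-1,0.025,0,-0.025,0],[-1,0.025,0,-0.018,0],[-1,0.025,0,-0.013,0],[-1,0.025,0,-0.01,0],[-1,0.025,0,-0.008,0],[-1,0.025,0,-0.008,0]]'; python3 -m crank '[[-1,0,0,0.004,0],[-1,0,0,0.004,0],[-1,0,0,0.004,0]]'; python3 -m crank '[[-1,0,0,-0.025,0],[-1,0.03,0.05,-0.025,0],[-1,0.04,0.053,-0.025,0],[-1,0.04,0.053,-0.025,0],[-1,0.04,0.053,-0.015,0],[-1,0.04,0.053,-0.005,0],[-1,0.04,0.053,0,0],[-1,0.04,0.053,0,0]]';python3 -m crank '[[-1,0,0,0.003,0],[-1,0,0,0.003,0],[-1,0,0,0.003,0]]';  python3 -c "
from h import *
tray(-.02,.027,.151)"
```

```text
time: 20.52
ee_pos: [0.5745, 0.1216, 0.1474]
tcp_rot: [0.088, 0.996, 0.0, 0.0]
wrist_force: [-8.9, 0.0, 20.9]
grip_width: -0.0005
grip_force: 10.0
time: 20.77
ee_pos: [0.5745, 0.1216, 0.1473]
tcp_rot: [0.088, 0.996, 0.0, 0.001]
wrist_force: [-15.6, -0.6, 34.0]
grip_width: -0.0001
grip_force: 16.8
time: 21.43
ee_pos: [0.5455, 0.1808, 0.1474]
tcp_rot: [0.089, 0.996, 0.001, 0.002]
wrist_force: [-14.6, -0.4, 35.8]
grip_width: -0.0004
grip_force: 17.4
time: 21.68
ee_pos: [0.5454, 0.1807, 0.1474]
tcp_rot: [0.089, 0.996, 0.002, 0.002]
wrist_force: [-18.6, -1.9, 44.7]
grip_width: 0.0001
grip_force: 22.6
tcp in tray [-0.0198  0.0282] shift [ 0.0001 -0.0012 -0.0036] turn -0.0004 t 21.68 pos [0.5454 0.1807 0.1474] F [-18.6  -1.9  44.7] grip 0.0001 22.6
```

```bash
python3 -m crank '[[-1,0,0,-0.025,0],[-1,-0.04,0,-0.025,0],[-1,-0.068,0,-0.025,0],[-1,-0.068,0,-0.025,0],[-1,-0.068,0,-0.012,0],[-1,-0.068,0,-0.006,0],[-1,-0.068,0,-0.004,0],[-1,-0.068,0,-0.004,0]]'; python3 -m crank '[[-1,0,0,-0.03,0],[-1,0,0,-0.06,0],[-1,0.04,0,-0.12,0],[-1,0.04,0,-0.12,0],[-1,0.04,0,-0.12,0],[-1,0.04,0,-0.12,0]]'; python3 -c "
from h import *
p=snap('wrist');save(p,'w11.png')
for n in ('opener','cutter'): print(n,manip.search_frame(p,n)[:1])
import numpy as np
T=T0;y=Y0
def px(a,b,z): return np.round(w2pix(p,[T[0]+np.cos(y)*a-np.sin(y)*b,T[1]+np.sin(y)*a+np.cos(y)*b,z]))
print('exp opener',px(-.0575,.027,.072),px(.0645,.014,.075),px(.0645,.040,.075),'cutter',px(0,-.027,.075),px(.066,-.027,.075),px(.044,-.040,.075),px(.044,-.014,.075))"
```

```text
time: 22.35
ee_pos: [0.6136, 0.1676, 0.1475]
tcp_rot: [0.089, 0.996, -0.0, 0.005]
wrist_force: [-3.7, -4.2, 24.5]
grip_width: -0.0002
grip_force: 12.1
time: 22.85
ee_pos: [0.5718, 0.1759, 0.2616]
tcp_rot: [0.088, 0.996, 0.0, 0.001]
wrist_force: [-0.5, -0.3, 0.4]
grip_width: -0.0002
grip_force: 0.0
opener [{'bbox': [293.1, 123.4, 336.6, 289.4], 'confidence': 0.88}]
cutter [{'bbox': [211.7, 211.3, 255.2, 312.1], 'confidence': 0.59}]
exp opener [314. 124.] [295. 311.] [333. 311.] cutter [229. 218.] [234. 313.] [213. 283.] [252. 283.]
```

All the probes agree and the detections match the expected home positions. I'm handing in.

```bash
python3 -c "
from cell import manip
print(manip.sign_off())"
```

```text
the job is handed in; nothing more can be done
None
```

Both tools are in their cutouts and the job is handed in: the opener's blade is under the steel plate, and both tools stopped hard at the fully-home height when pressed with 24–45 N. The sign-off returned no verdict.

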